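# Make up a forming kit and an inlay kit at the jeweller's bench

### The arm

A 7-joint arm with a two-finger parallel gripper is mounted at the origin on the work surface. World frame = base frame: x ahead of the robot, y to its left, z up, the work surface at z = 0. Lengths are in m, angles in rad, forces in N, time in s.
With the tool pointing down it reaches from about 0.4 to 0.85 m from the base axis. Payload 4.5 kg.
Tool frame: the origin (TCP) lies between the finger pads; the fingertips stand r.finger_overhang ahead of it and the grasp point (between the pads) lies 8 mm behind it (r.finger_overhang is the distance from the TCP to the fingertips, in m); z points along the fingers, x is the direction in which the jaws open and shut, and the axes are right-handed (so a half turn about z gives the same grasp; the last joint's range is limited). The gripper opens to 88 mm and grips with 3 to 60 N. Pads are 18 mm wide; open, the fingers measure 123 mm over their backs; the gripper's body (75 mm by 187 mm) begins 45 mm behind the grasp point.
Start: joints at [-1.141, 0.689, -0.195, 1.565, 0.157, 0.902, -0.215], TCP at [0.241, 0.577, 0.25] pointing down, gripper open.
Joint ranges: [-3.01, 3.01], [-0.46, 2.08], [-1.47, 1.51], [0.13, 2.56], [-1, 4.14], [0.04, 2.09], [-2.66, 2.66]. Speed limits (rad/s): [2.57, 2.57, 3.14, 3.14, 3.14, 3.14, 3.14].

### API

Orientations are given as a unit quaternion [x, y, z, w].
In Python, from plant import r gives the robot as it stands.
- The arm moves only by the tool move_arm, never from a script. Its argument "targets" is a list that holds one entry, the list of rows, each a list of 7 numbers: the turn, a rotation vector about the world's x, y, z in rad, then the shift along the world's x, y, z in m, then the opening, from 0 (shut) to 1 (fully open). A call has 1 to 5 rows; each row shifts and turns the pose as measured when the row begins; what a row does not reach is not made up. A row lasts 1/10 s, in which the tool goes at most 50 mm and 8.59 degrees, less where a joint would pass 70% of its speed; a pose out of reach is approached as far as the arm can. A call with a gripper value outside its range is refused whole. The fingers move at their own pace and stop on an object; "force" is the grip in N (left out, the last holds). Time passes only in rows, so rows that do not move let the fingers close. It gives the time, the measured TCP pose, the force and the opening at its end, in the units of the state.
- r.get_state(): the state, without advancing time (a new reading comes with each control period).
- r.snapshot(name): name is "scene" or "top" or "wrist"; returns a dict with "frame" (420x560x3 uint8, red, green, blue), "K" (3x3 intrinsics, pixels), "T" (4x4, takes a point from camera to world coordinates). Camera axes: x right, y up, looking along -z (the intrinsics and any distortion apply to the point x, -y, -z); pixel columns grow to the right and rows downward; lengths in m; the calibration is good to about 2 mm. The wrist camera is an equidistant fisheye: a pixel r from the principal point sees the ray r / f radians off the axis. A picture is of the moment at which its call begins. There is no depth.
- r.finish_job(): hands the job in, once; it reports no verdict.
Trained networks look in a picture, given as the dict that the camera call returned (one of the last four; its "shot" number tells which), for a name from the list of things; names that differ only in an ending like _2 or _b are one class to them, and where a whole thing is asked for, a point or a joint stands for the part that bears it (a point fixed in the world has none). Each returns a list of dicts, best first, with "score" (0 to 1); they miss things now and then, are a little off and sometimes report something else, mostly with a low value. They report only what shows in the picture. A call takes as long as a camera call. They do not tell look-alikes from the thing itself.
- r.find_in(picture, query): "centre" ([row, column] in pixels, amid what is visible of it).
The state is a dict: "clock": time; "q": joint angles; "qd": joint speeds; "joint_torque": joint torques, N m; "tool_pos": TCP position; "eef_rot": TCP orientation; "contact_force": force on the tool from outside, world axes, zero at the start; "moment": the same for the moment, N m; "opening": opening from 0.0 (shut) to 1.0 (fully open).
Only numpy, scipy, OpenCV 4.12 (cv2) and the standard library are available. Lean on these libraries where they do the work, as an engineer would, in place of code of your own. Each camera call takes 0.05 s, during which the arm holds its last target. There are 200 camera calls.

### The job

Make up two kits at the jeweller's bench. The dimpled steel doming block and the stepped steel mandrel go into the divided wooden tray, one in each compartment; the wire spool and the brass-faced engraving block go side by side into the round metal dish, everything standing flat on its base. The engraving block is under the sprung hold-down: first lift the clamp's arm up and back past its spring's dead point so that it stays open by itself, then take the block out, and leave the arm open.

Things in the scene. Friction and masses are not known exactly. Their poses are not given: they have to be found in the camera images.
- clamp_arm (a joint): Hinge angle (rad) of the steel hold-down arm (12 mm wide, 10 thick). About 0: level, its rubber foot pressing on the engraving block; grows as the free end goes up and back; stop at 1.75, leaning back past upright, arm's end 210 mm above the table. The spring pulls it shut below about 1.0, open to the stop beyond that (lift to 1.2 or more before letting go). Lifting takes 3 to 4 N at the grip.
- knob_c (a point): Centre of the clamp arm's grip: a light-wood roller across the arm's free end, 20 mm diameter, 26 mm long between flat ends. Its y is the roller's (and hinge's) axis; x runs along the arm to the hinge, 140 mm off. At the start 58 mm above the table, 48 mm over the base board, 60 mm in front of the engraving block's centre. Pinched on its flat ends (along y) it pivots while carried round the arc.
- hinge_c (a point): Centre of the clamp's hinge, 58 mm above the table, on the fixed base (dark wooden board 200 x 90 x 10 mm; its middle is at x = -70 mm from here). y along the hinge axis, z up, x away from the grip: at angle q (rad) the grip's centre is at x = -140 cos q, z = 140 sin q mm from here. Two steel cheeks, 26 mm wide overall, and a spring at the +y side carry it.
- engraving_block_c (a point): Centre of the engraving block: a light-wood block 44 (x) x 40 (y) x 36 mm tall with a brass face on top (the top 4 mm), z up, 0.06 to 0.13 kg. It starts on the clamp's base board (underside at 10 mm), 80 mm in front of the hinge, under the arm's foot; two low strips (5 mm high) lie across before and behind it, its two y sides are free.
- doming_block_c (a point): Centre of the doming block: a steel block 40 x 40 x 38 mm tall with four dark round hollows of different size on its top and one in each side, z up, 0.3 to 0.55 kg. Loose on the table.
- step_mandrel_c (a point): Centre (half-way up) of the stepped mandrel: solid steel, round, standing upright, 54 mm tall, in three steps: diameter 48 mm up to 14 mm, 35 mm up to 26 mm, 24 mm up to 54 mm. 0.2 to 0.37 kg. Pick it by the thin top step. Loose on the table.
- wire_spool_c (a point): Centre of the wire spool: standing on end, 36 mm tall, two black flanges 48 mm diameter and 6 mm thick (top and bottom), copper wire between them 37 mm diameter, white paper spot on top. 0.1 to 0.19 kg. Loose on the table.
- divided_tray: Light wooden tray fixed to the table, outside 84 (x) x 160 (y) x 12 mm tall, with a low wall across its middle that makes two compartments, each 74 (x) x 73 (y) mm inside, centred at y = -38.5 and +38.5 mm. Origin under its centre on the table; inner floor 4 mm above. Its walls are 12 mm high.
- round_dish: Round aluminium dish fixed to the table, outside diameter 168, inside 160 mm, rim 12 mm high, inner floor 4 mm above the table. Origin under its centre on the table. Two things fit side by side, each about 37 mm from the centre.
Mind the look-alikes: they are no part of the job. Several things have the shape of the divided_tray; the one meant has the colours described above. Leave any blue look-alike of the part that bears wire_spool_c alone.

How it is judged:
On the way:
1. the clamp arm is lifted past its dead point while the engraving block still lies in the clamp (value of joint clamp_arm above 1.2 rad and distance of engraving_block_c from where it was at the start of the episode below 0.015 m), for 0.2 s.
At the end, for the whole second after the job is handed in: Doming block and mandrel on the divided tray's floor, inside its walls; spool and engraving block on the dish's floor (within 62 mm of its centre); all flat (centre height within 4 mm, tilt under 0.1 rad), released, at rest; clamp arm open beyond 1.3 rad (x of doming_block_c in the frame of divided_tray between -0.03 and 0.03 m and y of doming_block_c in the frame of divided_tray between -0.065 and 0.065 m and z of doming_block_c in the frame of divided_tray between 0.019 and 0.027 m and angle between each of doming_block_c, step_mandrel_c, engraving_block_c, wire_spool_c's own z axis and vertical below 0.1 rad and linear speed of each of doming_block, step_mandrel, engraving_block, wire_spool below 0.02 m/s and contact force between each of doming_block, step_mandrel, engraving_block, wire_spool and the fingers below 0.1 N and x of step_mandrel_c in the frame of divided_tray between -0.03 and 0.03 m and y of step_mandrel_c in the frame of divided_tray between -0.065 and 0.065 m and z of step_mandrel_c in the frame of divided_tray between 0.027 and 0.035 m and horizontal distance between each of engraving_block_c, wire_spool_c and round_dish below 0.062 m and z of engraving_block_c in the frame of round_dish between 0.018 and 0.026 m and z of wire_spool_c in the frame of round_dish between 0.018 and 0.026 m and value of joint clamp_arm above 1.3 rad); the robot touches nothing.
It also fails if it takes over 120 s, if anything falls off the work surface, if the arm or the gripper's body presses on something with over 40 N, if the wrist force passes 120 N, or if a joint passes its speed limit or range.

## Working session

There is one attempt and no reset: what is moved stays moved. The work goes in short steps, Python scripts to look and compute and a tool call to move; the robot and the scene stay as the last step left them, time stands still between calls to the robot, and variables do not carry over. Pictures are saved under pics/ and viewed, about 12 in all and at most 16, crops included, and the job is handed in when it is done.

Besides the shell and the picture viewer there is one more tool, called after "Request:" as a command line: name --argument value ..., lists and objects as JSON in quotes. move_arm: Moves the arm, as the interface text tells. Its arguments: {"type":"object","properties":{"targets":{"type":"array","items":{"type":"array","items":{"type":"array","items":{"type":"number"}}}},"force":{"type":"number"}},"required":["targets"]}

```bash
mkdir -p pics; ls; cat > h.py <<'E'
import numpy as np,cv2
from plant import r
def save(s,n): cv2.imwrite(f'pics/{n}.png',s['frame'][:,:,::-1])
def ray(s,rc):
    K=s['K'];T=s['T'];x=(rc[1]-K[0,2])/K[0,0];y=(rc[0]-K[1,2])/K[1,1]
    return T[:3,3],T[:3,:3]@np.array([x,-y,-1.])
def at(s,rc,z):
    o,d=ray(s,rc);return o+d*(z-o[2])/d[2]
def pix(s,p):
    c=s['T'][:3,:3].T@(np.array(p)-s['T'][:3,3]);K=s['K']
    return K[1,2]+K[1,1]*c[1]/c[2]*1, K[0,2]-K[0,0]*c[0]/c[2]
E
python3 - <<'E'
from h import *
H={'knob_c':.058,'hinge_c':.058,'engraving_block_c':.028,'doming_block_c':.02,'step_mandrel_c':.027,'wire_spool_c':.018,'divided_tray':.006,'round_dish':.006,'clamp_arm':.058}
S={}
for n in('top','scene'):
    s=r.snapshot(n);save(s,n+'0')
    print(n,s.keys(),s['T'][:3,3].round(3))
    for k,z in H.items():
        for f in r.find_in(s,k)[:5]:
            if f['score']>.2: print(k,round(f['score'],2),np.round(f['centre']),at(s,f['centre'],z).round(3)[:2])
st=r.get_state();print(st['tool_pos'],st['eef_rot'],st['clock'],r.finger_overhang)
E
```

```text
pics
top dict_keys(['frame', 'K', 'T', 'shot']) [ 0.352 -0.005  1.197]
knob_c 0.85 [165. 285.] [ 0.602 -0.007]
hinge_c 0.82 [162. 285.] [ 0.611 -0.008]
engraving_block_c 0.56 [163. 282.] [0.614 0.   ]
engraving_block_c 0.25 [222. 333.] [ 0.452 -0.137]
doming_block_c 0.8 [224. 333.] [ 0.449 -0.137]
step_mandrel_c 0.66 [218. 222.] [0.463 0.163]
wire_spool_c 0.74 [140. 177.] [0.686 0.292]
wire_spool_c 0.61 [149. 216.] [0.658 0.184]
divided_tray 0.91 [191. 402.] [ 0.539 -0.332]
divided_tray 0.86 [262. 398.] [ 0.343 -0.311]
round_dish 0.77 [197. 154.] [0.526 0.356]
clamp_arm 0.81 [166. 286.] [ 0.599 -0.01 ]
scene dict_keys(['frame', 'K', 'T', 'shot']) [1.156 0.081 0.61 ]
knob_c 0.74 [194. 234.] [ 0.488 -0.119]
knob_c 0.7 [239. 273.] [ 0.614 -0.012]
hinge_c 0.77 [264. 272.] [ 0.678 -0.003]
hinge_c 0.34 [218. 361.] [0.526 0.156]
engraving_block_c 0.6 [246. 280.] [ 0.602 -0.001]
doming_block_c 0.96 [195. 235.] [ 0.447 -0.131]
doming_block_c 0.24 [238. 274.] [ 0.575 -0.018]
wire_spool_c 0.91 [283. 374.] [0.659 0.186]
wire_spool_c 0.62 [303. 434.] [0.688 0.289]
divided_tray 0.81 [169. 176.] [ 0.35  -0.312]
divided_tray 0.74 [217. 137.] [ 0.541 -0.335]
round_dish 0.81 [249. 453.] [0.532 0.351]
clamp_arm 0.87 [240. 276.] [ 0.614 -0.005]
[0.2409501  0.57673513 0.24976089] [ 8.32320063e-01  5.54295326e-01  4.69714001e-05 -3.88971412e-05] 1.0 0.011
```

```bash
python3 - <<'E'
import cv2
a=cv2.imread('pics/top0.png')
c=a[110:310,120:440];cv2.imwrite('pics/topc.png',cv2.resize(c,None,fx=2.5,fy=2.5,interpolation=cv2.INTER_CUBIC))
a=cv2.imread('pics/scene0.png')
cv2.imwrite('pics/scc.png',cv2.resize(a[140:340,100:500],None,fx=2,fy=2,interpolation=cv2.INTER_CUBIC))
E
```

```text
(no output)
```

View pics/topc.png

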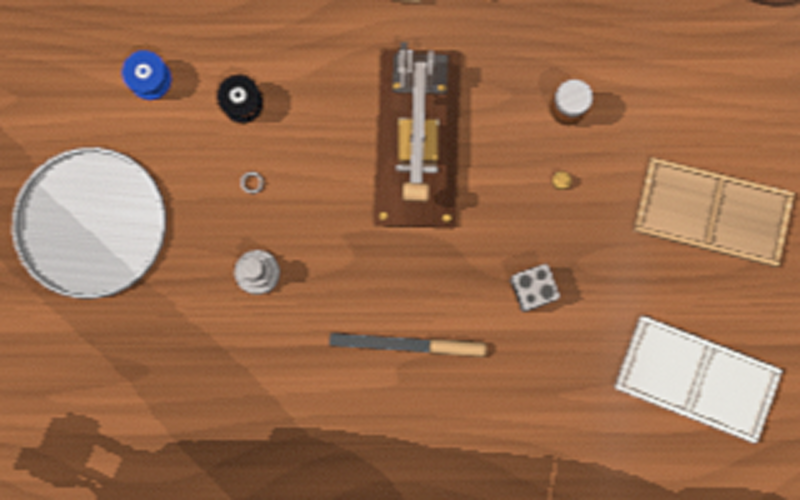

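View pics/scc.png

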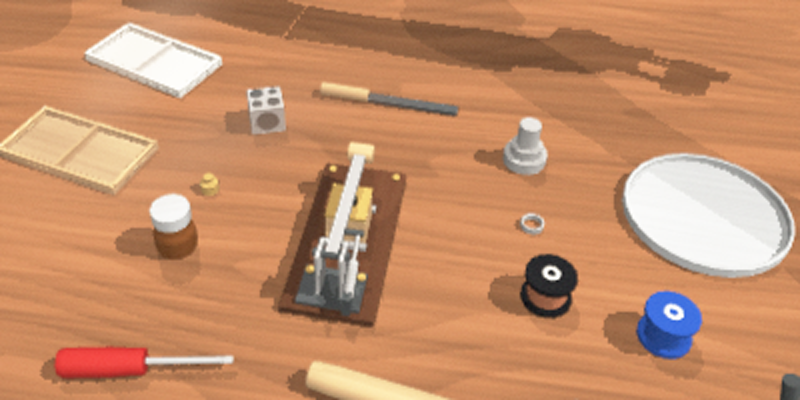

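The first crop shows the clamp at about (418,130), roller near (416,192), black spool (240,98), mandrel (257,272), doming block (536,287), wooden tray (715,212) and dish (90,222). The second crop confirms the same things; the blue spool and white tray are the decoys.

```bash
python3 - <<'E'
from h import *
s=r.snapshot('top')
f=lambda x,y,z: at(s,(110+y/2.5,120+x/2.5),z)[:2]
an=lambda v: np.degrees(np.arctan2(v[1],v[0])).round(1)
print('roller',f(416,191,.064))
print('arm dir',an(f(420,65,.063)-f(416,191,.065)))
print('board',an(f(382,50,.01)-f(375,222,.01)),an(f(460,53,.01)-f(456,226,.01)),'ctr',sum(f(*p,.01) for p in[(382,50),(375,222),(460,53),(456,226)])/4)
print('block top',f(418,140,.046))
t=[f(*p,.012) for p in[(653,158),(795,190),(780,264),(636,230)]]
print('tray',sum(t)/4,an(t[0]-t[1]),an(t[3]-t[2]),np.linalg.norm(t[0]-t[1]),np.linalg.norm(t[1]-t[2]))
d=[f(*p,.038) for p in[(512,275),(548,265),(559,298),(524,310)]]
print('dom',sum(d)/4,an(d[0]-d[1]),an(d[3]-d[2]),np.linalg.norm(d[0]-d[1]),np.linalg.norm(d[1]-d[2]))
print('mandrel top',f(257,262,.054),'base',f(257,275,.014),'spool',f(238,96,.036),'dish',f(89,222,.012),'dishd',np.linalg.norm(f(12,222,.012)-f(166,222,.012)))
E
```

```text
roller [ 0.54366    -0.01110675]
arm dir -2.1
board -2.4 -1.9 ctr [ 0.61375458 -0.01425207]
block top [ 0.60237481 -0.01367465]
tray [ 0.52919191 -0.34036728] 76.7 76.2 0.15896300928230256 0.0841556771237187
dom [ 0.44375833 -0.13822698] 105.3 108.6 0.040010276582469854 0.0369852886112947
mandrel top [0.47030259 0.15714895] base [0.46019464 0.1626438 ] spool [0.65477005 0.18282564] dish [0.51984918 0.34887065] dishd 0.16997935163294398
```

Request:
move_arm --targets '[[[0,0,0.14,0.05,-0.05,0.0,1],[0,0,0.14,0.05,-0.05,0,1],[0,0,0.14,0.05,-0.05,0,1],[0,0,0,0.03,-0.05,0,1],[0,0,0,0.03,-0.05,0,1]]]'

```text
clock: 1.55
tool_pos: [0.4001, 0.3831, 0.25]
eef_rot: [0.688, 0.726, 0.001, -0.004]
contact_force: [0.8, 0.8, -0.0]
opening: 0.998
```

Request:
move_arm --targets '[[[0,0,-0.09,0.015,-0.047,0,1],[0,0,0,0.015,-0.047,0,1],[0,0,0,0.015,-0.047,0,1],[0,0,0,0.015,-0.047,0,1],[0,0,0,0.015,-0.047,0,1]]]'

```text
clock: 2.05
tool_pos: [0.4779, 0.1456, 0.2507]
eef_rot: [0.722, 0.692, 0.004, -0.004]
contact_force: [1.5, 0.1, -0.3]
opening: 1.001
```

Request:
move_arm --targets '[[[0,0,0,0.015,-0.047,0,1],[0,0,0,0.015,-0.047,0,1],[0,0,0,0.015,-0.047,0,1],[0,0,0,0.0,0,0,1]]]'

```text
clock: 2.45
tool_pos: [0.5248, -0.0067, 0.2511]
eef_rot: [0.727, 0.687, 0.003, -0.001]
contact_force: [-0.2, 0.8, 0.6]
opening: 1.002
```

```bash
cat >> h.py <<'E'
def wat(s,rc,z):
    K=s['K'];T=s['T'];x=(rc[1]-K[0,2])/K[0,0];y=(rc[0]-K[1,2])/K[1,1];t=np.hypot(x,y)
    k=np.sin(t)/t if t>1e-9 else 1
    d=T[:3,:3]@np.array([x*k,-y*k,-np.cos(t)]);o=T[:3,3];return o+d*(z-o[2])/d[2]
def wpix(s,p):
    c=s['T'][:3,:3].T@(np.array(p)-s['T'][:3,3]);K=s['K'];v=np.array([c[0],-c[1]]);n=np.linalg.norm(v);t=np.arctan2(n,-c[2]);v=v/max(n,1e-9)*t
    return K[1,2]+K[1,1]*v[1],K[0,2]+K[0,0]*v[0]
def jaw():
    from scipy.spatial.transform import Rotation as R
    st=r.get_state();m=R.from_quat(st['eef_rot']).as_matrix()
    print(round(st['clock'],2),'tcp',np.round(st['tool_pos'],4),'jaw',np.degrees(np.arctan2(m[1,0],m[0,0])).round(1),'z',m[:,2].round(3),'open',round(st['opening'],3),'F',np.round(st['contact_force'],1))
E
python3 - <<'E'
from h import *
s=r.snapshot('wrist');save(s,'w1');jaw()
for k,z in (('knob_c',.064),('engraving_block_c',.046)):
    for f in r.find_in(s,k)[:3]: print(k,round(f['score'],2),np.round(f['centre']),wat(s,f['centre'],z).round(4))
print(wpix(s,(.5436,-.0111,.058)))
E
```

```text
2.5 tcp [ 0.524  -0.0026  0.2513] jaw 87.0 z [ 0.003  0.008 -1.   ] open 1.002 F [-0.5  0.7 -0.3]
knob_c 0.94 [246. 271.] [ 0.5941 -0.0149  0.064 ]
engraving_block_c 0.61 [245. 280.] [ 0.6011 -0.0055  0.046 ]
(np.float64(200.4539412216148), np.float64(271.97762764930786))
```

View pics/w1.png

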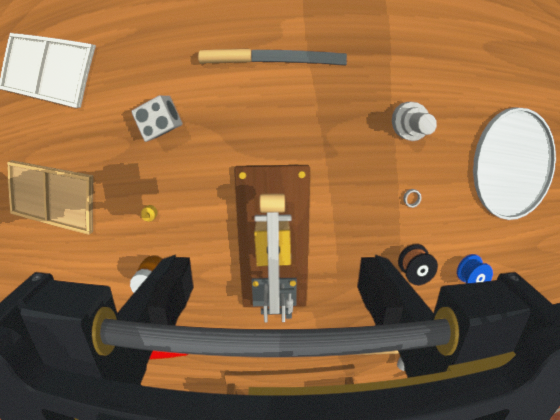

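The wrist view (picture 3) shows the roller at row 202, col 272. That matches the predicted (200, 272), so I'm descending on it.

Request:
move_arm --targets '[[[0,0,0.015,0.019,-0.008,-0.04,0.6],[0,0,0,0,0,-0.05,0.6],[0,0,0,0,0,-0.05,0.6],[0,0,0,0,0,-0.04,0.6],[0,0,0,0,0,0,0.6]]]'

```text
clock: 3.1
tool_pos: [0.5461, 0.0039, 0.0696]
eef_rot: [0.712, 0.703, 0.01, 0.0]
contact_force: [1.7, -13.3, -3.3]
opening: 0.605
```

```bash
python3 -c "
from h import *
jaw();s=r.snapshot('wrist');save(s,'w2')
print(wpix(s,(.5436,-.0111,.058)),[(f['score'],f['centre']) for f in r.find_in(s,'knob_c')])"
```

```text
3.1 tcp [0.5461 0.0039 0.0696] jaw 89.3 z [ 0.015  0.014 -1.   ] open 0.605 F [  1.7 -13.3  -3.3]
(np.float64(266.1698736533176), np.float64(247.7712024887661)) [(0.91, [285.6, 246.8])]
```

View pics/w2.png

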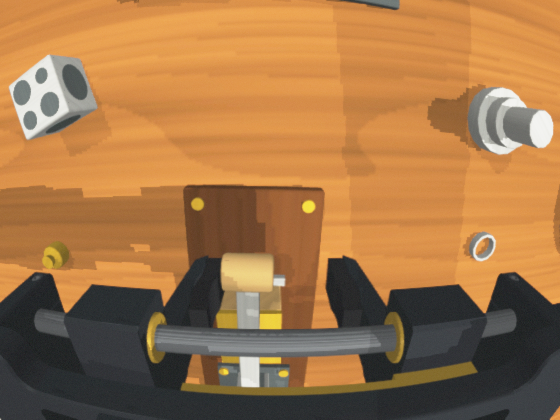

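The wrist view (picture 4) shows the −y finger touching the roller's left end: roller at cols 222–273, finger at about col 215. I'll shift −y to centre it, then go down.

Request:
move_arm --targets '[[[-0.014,0.015,-0.02,-0.002,-0.014,0,0.6],[0,0,0,0,0,0,0.6]]]'

```text
clock: 3.4
tool_pos: [0.5436, -0.0081, 0.0718]
eef_rot: [0.718, 0.696, -0.001, 0.0]
contact_force: [0.4, -1.1, 0.2]
opening: 0.603
```

```bash
python3 -c "
from h import *
jaw()"
```

```text
3.4 tcp [ 0.5436 -0.0081  0.0718] jaw 88.2 z [-0.001 -0.001 -1.   ] open 0.603 F [ 0.4 -1.1  0.2]
```

Request:
move_arm --targets '[[[0,0,0,0.002,-0.003,-0.022,0.6],[0,0,0,0,0,0,0.2],[0,0,0,0,0,0,0.2],[0,0,0,0,0,0,0.2],[0,0,0,0,0,0,0.2]]]' --force 20

```text
clock: 3.9
tool_pos: [0.5467, -0.0099, 0.0527]
eef_rot: [0.717, 0.697, -0.0, 0.002]
contact_force: [1.0, -2.5, -4.0]
opening: 0.29
```

```bash
python3 -c "
from h import *
jaw()"
```

```text
3.9 tcp [ 0.5467 -0.0099  0.0527] jaw 88.4 z [ 0.002 -0.002 -1.   ] open 0.29 F [ 1.  -2.5 -4. ]
```

Request:
move_arm --targets '[[[0,0,0,0.001,0,0.021,0.2],[0,0,0,0.005,0,0.02,0.2],[0,0,0,0.007,0,0.02,0.2]]]'

```text
clock: 4.2
tool_pos: [0.5592, -0.0104, 0.1148]
eef_rot: [0.717, 0.697, -0.001, 0.001]
contact_force: [6.2, -2.6, -7.0]
opening: 0.29
```

Request:
move_arm --targets '[[[0,0,0,0.012,0,0.017,0.2],[0,0,0,0.013,-0.001,0.0165,0.2],[0,0,0,0.0155,0,0.0143,0.2]]]'

```text
clock: 4.5
tool_pos: [0.5994, -0.0121, 0.1667]
eef_rot: [0.717, 0.697, -0.001, 0.001]
contact_force: [7.2, -3.8, -12.1]
opening: 0.292
```

Request:
move_arm --targets '[[[0,0,0,0.0225,-0.001,0.009,0.2],[0,0,0,0.0195,0,0.007,0.2],[0,0,0,0.02,-0.001,0.004,0.2]]]'

```text
clock: 4.8
tool_pos: [0.6595, -0.0147, 0.1924]
eef_rot: [0.717, 0.697, -0.004, 0.001]
contact_force: [2.3, -0.2, -8.8]
opening: 0.293
```

```bash
python3 -c "
from h import *
jaw();s=r.snapshot('scene');cv2.imwrite('pics/s2.png',cv2.resize(s['frame'][140:340,150:450,::-1],None,fx=2,fy=2))"
```

```text
4.8 tcp [ 0.6595 -0.0147  0.1924] jaw 88.3 z [-0.004 -0.006 -1.   ] open 0.293 F [ 2.3 -0.2 -8.8]
```

View pics/s2.png

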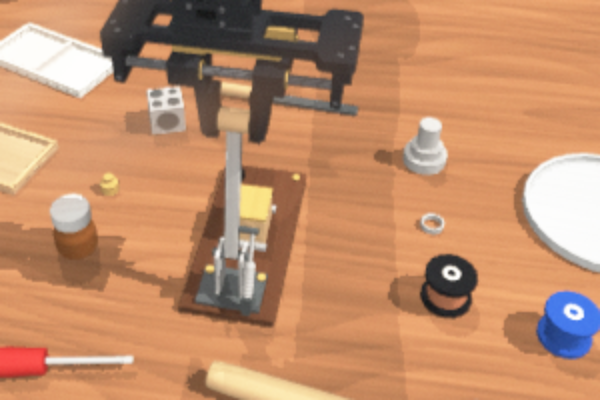

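Picture 5 shows the arm near-upright in the grip (roller at about (232,120)) with the block still in place. The geometry gives q ≈ 1.38, so I'll release and lift off.

Request:
move_arm --targets '[[[0,0,0,0.002,0,0.0,0.2],[0,0,0,0,0,0,0.7],[0,0,0,0,0,0,0.7],[0,0,0,-0.01,0,0.03,0.7],[0,0,0,-0.02,0,0.04,0.7]]]'

```text
clock: 5.35
tool_pos: [0.6308, -0.0132, 0.2599]
eef_rot: [0.717, 0.697, -0.005, -0.002]
contact_force: [0.4, -0.7, 1.1]
opening: 0.629
```

Request:
move_arm --targets '[[[0,0,0,-0.02,0,0.03,1],[0,0,0,-0.03,0,0.0,1],[0,0,0,0,0,0,1]]]'

```text
clock: 5.65
tool_pos: [0.5765, -0.0109, 0.2963]
eef_rot: [0.716, 0.699, -0.003, -0.001]
contact_force: [0.3, 0.5, -0.3]
opening: 0.902
```

```bash
python3 -c "
from h import *
jaw();s=r.snapshot('wrist');save(s,'w3')
f=r.find_in(s,'engraving_block_c')
print([(q['score'],q['centre'],wat(s,q['centre'],.044)) for q in f],wpix(s,(.604,-.0137,.046)))
t=r.snapshot('scene');cv2.imwrite('pics/s3.png',np.hstack([s['frame'],t['frame']])[:,:,::-1])
cv2.imwrite('pics/s3.png',cv2.resize(cv2.imread('pics/s3.png'),(800,300)))"
```

```text
5.65 tcp [ 0.5765 -0.0109  0.2963] jaw 88.6 z [-0.005 -0.003 -1.   ] open 0.902 F [ 0.3  0.5 -0.3]
[(0.74, [192.9, 276.0], array([ 0.60203096, -0.01245363,  0.044     ]))] (np.float64(194.88959073393946), np.float64(275.0251601226432))
```

View pics/s3.png

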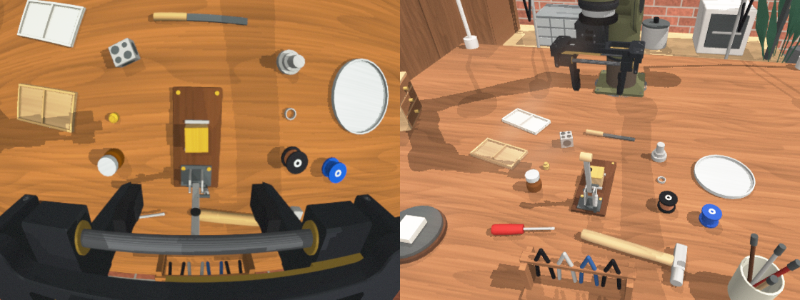

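Picture 6 shows the arm standing open by itself and the block free at (0.602, −0.0125).

Request:
move_arm --targets '[[[0,0,-0.01,0.026,-0.002,-0.04,1],[0,0,0,0,0,-0.05,0.9],[0,0,0,0,0,-0.05,0.9],[0,0,0,0,0,-0.05,0.9],[0,0,0,0,0,0,0.9]]]'

```text
clock: 6.3
tool_pos: [0.6137, -0.012, 0.1011]
eef_rot: [0.72, 0.694, 0.003, 0.003]
contact_force: [-1.1, 1.1, -0.6]
opening: 0.897
```

```bash
python3 -c "
from h import *
jaw()"
```

```text
6.3 tcp [ 0.6137 -0.012   0.1011] jaw 87.9 z [ 0.009 -0.    -1.   ] open 0.897 F [-1.1  1.1 -0.6]
```

Request:
move_arm --targets '[[[0,0.009,0,-0.012,0,-0.03,0.9],[0,0,0,0,0,0,0.9],[0,0,0,0,0,-0.03,0.9],[0,0,0,0,0,-0.012,0.9],[0,0,0,0,0,0,0.9]]]'

```text
clock: 6.8
tool_pos: [0.612, -0.0108, 0.0358]
eef_rot: [0.72, 0.694, 0.006, 0.005]
contact_force: [0.5, 0.8, 0.1]
opening: 0.899
```

Request:
move_arm --targets '[[[0,0.014,0,-0.01,-0.001,-0.007,0.9],[0,0,0,0,0,0,0.9]]]'

```text
clock: 7.0
tool_pos: [0.6042, -0.0117, 0.0321]
eef_rot: [0.72, 0.694, 0.003, 0.002]
contact_force: [0.2, 0.0, 0.2]
opening: 0.903
```

```bash
python3 -c "
from h import *
jaw();s=r.snapshot('wrist');save(s,'w4')"
```

```text
7.0 tcp [ 0.6042 -0.0117  0.0321] jaw 87.8 z [ 0.007  0.001 -1.   ] open 0.903 F [0.2 0.  0.2]
```

View pics/w4.png

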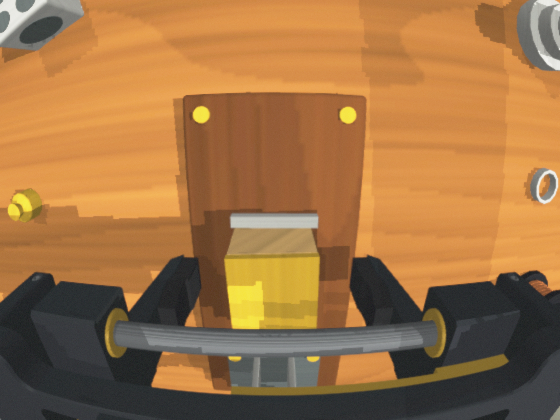

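Picture 7 shows the block (cols 228–318) centred between the fingers. Closing on it.

Request:
move_arm --targets '[[[0,0.007,0,-0.001,0,-0.005,0.9],[0,0,0,0,0,0,0.3],[0,0,0,0,0,0,0.3],[0,0,0,0,0,0,0.3],[0,0,0,0,0,0,0.3]]]' --force 25

```text
clock: 7.55
tool_pos: [0.6062, -0.0115, 0.0295]
eef_rot: [0.721, 0.693, 0.003, 0.001]
contact_force: [0.3, -0.4, -0.4]
opening: 0.558
```

Request:
move_arm --targets '[[[0,0,0,0,0,0,0.3],[0,0,0,0,0,0.02,0.3],[0,0,0,0,0,0.04,0.3],[0,0,0,0,0,0.04,0.3],[0,0,0,-0.02,0.04,0,0.3]]]'

```text
clock: 8.05
tool_pos: [0.5868, 0.021, 0.1302]
eef_rot: [0.724, 0.689, 0.0, 0.003]
contact_force: [0.6, 1.3, -1.7]
opening: 0.451
```

```bash
python3 -c "
from h import *
jaw();s=r.snapshot('wrist');print([(q['score'],q['centre'],wat(s,q['centre'],.008)) for q in r.find_in(s,'round_dish')])"
```

```text
8.05 tcp [0.5868 0.021  0.1302] jaw 87.2 z [ 0.004 -0.004 -1.   ] open 0.451 F [ 0.6  1.3 -1.7]
[(0.96, [133.2, 545.7], array([0.52249211, 0.29890096, 0.008     ]))]
```

Request:
move_arm --targets '[[[0,0,0,-0.004,0.049,0,0.3],[0,0,0,-0.004,0.049,0,0.3],[0,0,0,-0.004,0.049,0,0.3],[0,0,0,-0.004,0.049,0,0.3],[0,0,0,-0.004,0.049,0,0.3]]]'

```text
clock: 8.65
tool_pos: [0.5574, 0.2699, 0.1257]
eef_rot: [0.722, 0.692, -0.005, -0.003]
contact_force: [0.8, -1.0, -1.8]
opening: 0.449
```

Request:
move_arm --targets '[[[0,0,0,-0.004,0.045,0,0.3],[0,0,0,0,0,0,0.3]]]'

```text
clock: 8.85
tool_pos: [0.5483, 0.3283, 0.1253]
eef_rot: [0.718, 0.696, -0.003, -0.007]
contact_force: [-0.6, -0.2, -0.7]
opening: 0.453
```

```bash
python3 -c "
from h import *
jaw();s=r.snapshot('wrist');save(s,'w5');print([(q['score'],q['centre'],wat(s,q['centre'],.008)) for q in r.find_in(s,'round_dish')])"
```

```text
8.85 tcp [0.5483 0.3283 0.1253] jaw 88.3 z [-0.015  0.006 -1.   ] open 0.453 F [-0.6 -0.2 -0.7]
[(0.58, [159.7, 305.2], array([0.5085939 , 0.35277325, 0.008     ]))]
```

View pics/w5.png

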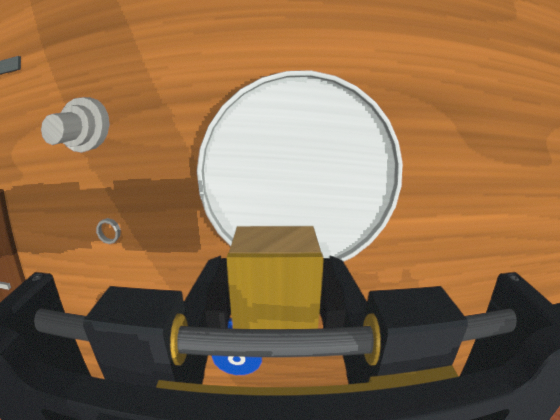

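Picture 8 shows the dish rim: left col 198, right col 402, top row 71. Fixing its centre from these.

```bash
python3 -c "
from h import *
from scipy.optimize import least_squares as L
s=r.snapshot('wrist');jaw()
P=np.array([wat(s,(y,x),.012)[:2] for x,y in [(198,170),(402,170),(300,71),(222,107),(375,105),(210,210),(388,217),(362,251)]])
f=L(lambda p:np.hypot(*(P-p[:2]).T)-p[2],[.52,.35,.084]);print(f.x,f.fun.round(4))"
```

```text
9.0 tcp [0.5515 0.317  0.1246] jaw 87.7 z [-0.014 -0.005 -1.   ] open 0.451 F [ 0.1 -1.1 -0.7]
[0.52386495 0.34087385 0.08215599] [ 0.0011  0.0004  0.0003  0.001  -0.0012 -0.0023 -0.0011  0.0018]
```

Request:
move_arm --targets '[[[0.005,-0.014,0.0,0.005,0.034,-0.01,0.3],[0,0,0,0,0,-0.03,0.3],[0,0,0,0,0,-0.03,0.3],[0,0,0,0,0,0,0.3],[0,0,0,0,0,0,0.3]]]'

```text
clock: 9.5
tool_pos: [0.5618, 0.339, 0.0531]
eef_rot: [0.726, 0.688, -0.002, 0.004]
contact_force: [0.1, 0.6, 0.4]
opening: 0.449
```

```bash
python3 -c "
from h import *
jaw()"
```

```text
9.5 tcp [0.5618 0.339  0.0531] jaw 86.9 z [ 0.003 -0.009 -1.   ] open 0.449 F [0.1 0.6 0.4]
```

Request:
move_arm --targets '[[[0.009,0.003,0.0,-0.004,0.012,-0.01,0.3],[0,0,0,0,0,0,0.3],[0,0,0,0,0,-0.01,0.3],[0,0,0,0,0,0,0.3]]]'

```text
clock: 9.9
tool_pos: [0.5601, 0.3506, 0.0355]
eef_rot: [0.727, 0.687, 0.002, 0.0]
contact_force: [-0.5, -0.5, -1.3]
opening: 0.448
```

```bash
python3 -c "
from h import *
jaw()"
```

```text
9.9 tcp [0.5601 0.3506 0.0355] jaw 86.7 z [ 0.004  0.003 -1.   ] open 0.448 F [-0.5 -0.5 -1.3]
```

Request:
move_arm --targets '[[[0,0.004,0.0,-0.002,0,-0.009,0.3],[0,0,0,0,0,0,0.3],[0,0,0,0,0,-0.002,0.3],[0,0,0,0,0,0,0.3]]]'

```text
clock: 10.3
tool_pos: [0.5588, 0.351, 0.0244]
eef_rot: [0.727, 0.686, 0.002, -0.001]
contact_force: [-0.3, -0.0, -0.9]
opening: 0.449
```

```bash
python3 -c "
from h import *
jaw()"
```

```text
10.3 tcp [0.5588 0.351  0.0244] jaw 86.7 z [ 0.001  0.004 -1.   ] open 0.449 F [-0.3 -0.  -0.9]
```

Request:
move_arm --targets '[[[0,0,0.0,0,0,-0.001,0.4],[0,0,0,0,0,0,0.75],[0,0,0,0,0,0,0.75],[0,0,0,0,0,0,0.75],[0,0,0,0,0,0.03,0.75]]]'

```text
clock: 10.8
tool_pos: [0.5567, 0.3495, 0.0514]
eef_rot: [0.727, 0.687, -0.002, -0.001]
contact_force: [-0.3, 0.3, 1.2]
opening: 0.748
```

Request:
move_arm --targets '[[[0,0,0,0,0,0.04,0.75],[0,0,0,0.0,0,0.04,1],[0,0,0,0.02,-0.04,0.02,1],[0,0,0,0.02,-0.045,0,1],[0,0,0,0.01,-0.04,0,1]]]'

```text
clock: 11.3
tool_pos: [0.6055, 0.2332, 0.1592]
eef_rot: [0.722, 0.692, 0.004, -0.004]
contact_force: [0.4, 0.7, -0.9]
opening: 0.999
```

Request:
move_arm --targets '[[[0,0,0,0,-0.03,0,1],[0,0,0,0,0,0,1],[0,0,0,0,0,0,1]]]'

```text
clock: 11.6
tool_pos: [0.6088, 0.1925, 0.1596]
eef_rot: [0.726, 0.688, 0.003, -0.001]
contact_force: [-0.0, 0.7, 0.5]
opening: 0.996
```

```bash
python3 -c "
from h import *
jaw();s=r.snapshot('wrist');save(s,'w6')
for k,z in(('wire_spool_c',.034),('engraving_block_c',.038)):print([(q['score'],q['centre'],wat(s,q['centre'],z)) for q in r.find_in(s,k)])
print(wpix(s,(.655,.183,.036)))"
```

```text
11.6 tcp [0.6088 0.1925 0.1596] jaw 86.9 z [ 0.004  0.005 -1.   ] open 0.996 F [-0.   0.7  0.5]
[(0.88, [254.2, 367.3], array([0.66307354, 0.27454754, 0.034     ])), (0.56, [252.3, 268.5], array([0.65489006, 0.18367432, 0.034     ]))]
[(0.66, [139.7, 446.4], array([0.55737563, 0.34398115, 0.038     ]))]
(np.float64(253.44638625554657), np.float64(267.7210110678373))
```

View pics/w6.png

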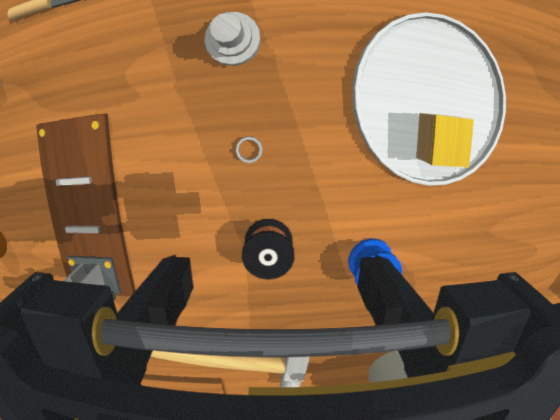

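Picture 9 shows the block flat in the dish at (450,140) and the black spool at (268,257), on prediction. The blue one sits to its right, clear of the jaws if I narrow them.

Request:
move_arm --targets '[[[0,0.004,0,0.042,-0.009,0,0.8],[0,0,0,0,0,-0.03,0.8],[0,0,0,0,0,-0.03,0.8],[0,0,0,0,0,-0.02,0.8],[0,0,0,0,0,0,0.8]]]'

```text
clock: 12.25
tool_pos: [0.6481, 0.197, 0.0766]
eef_rot: [0.72, 0.694, 0.003, -0.005]
contact_force: [-0.3, -0.6, -0.2]
opening: 0.801
```

```bash
python3 -c "
from h import *
jaw()"
```

```text
12.25 tcp [0.6481 0.197  0.0766] jaw 87.9 z [-0.003  0.012 -1.   ] open 0.801 F [-0.3 -0.6 -0.2]
```

Request:
move_arm --targets '[[[-0.012,-0.003,0,0.007,-0.014,0,0.8],[0,0,0,0,0,0,0.8],[0,0,0,0,0,-0.02,0.8],[0,0,0,0,0,0,0.8]]]'

```text
clock: 12.65
tool_pos: [0.6575, 0.1855, 0.0602]
eef_rot: [0.719, 0.695, 0.003, 0.001]
contact_force: [-1.1, -0.4, 0.2]
opening: 0.804
```

```bash
python3 -c "
from h import *
jaw()"
```

```text
12.65 tcp [0.6575 0.1855 0.0602] jaw 88.1 z [ 0.006  0.002 -1.   ] open 0.804 F [-1.1 -0.4  0.2]
```

Request:
move_arm --targets '[[[0,0.006,0,-0.003,-0.002,-0.02,0.8],[0,0,0,0,0,0,0.8],[0,0,0,0,0,-0.018,0.8],[0,0,0,0,0,0,0.8]]]'

```text
clock: 13.05
tool_pos: [0.6567, 0.1842, 0.0238]
eef_rot: [0.719, 0.695, 0.003, 0.0]
contact_force: [-1.5, -0.8, -0.5]
opening: 0.799
```

```bash
python3 -c "
from h import *
jaw()"
```

```text
13.05 tcp [0.6567 0.1842 0.0238] jaw 88.1 z [ 0.005  0.005 -1.   ] open 0.799 F [-1.5 -0.8 -0.5]
```

Request:
move_arm --targets '[[[-0.005,0.005,0,-0.002,-0.001,-0.007,0.8],[0,0,0,0,0,0,0.8],[0,0,0,0,0,0,0.4],[0,0,0,0,0,0,0.4],[0,0,0,0,0,0,0.4]]]'

```text
clock: 13.55
tool_pos: [0.6551, 0.1837, 0.0168]
eef_rot: [0.719, 0.695, 0.0, 0.0]
contact_force: [-0.3, -0.4, 0.1]
opening: 0.553
```

Request:
move_arm --targets '[[[0,0,0,0,0,0,0.4],[0,0,0,0,0,0,0.4]]]'

```text
clock: 13.75
tool_pos: [0.6553, 0.1839, 0.0173]
eef_rot: [0.719, 0.695, 0.0, 0.0]
contact_force: [0.0, -0.4, -0.7]
opening: 0.499
```

```bash
python3 -c "
from h import *
jaw()"
```

```text
13.75 tcp [0.6553 0.1839 0.0173] jaw 88.1 z [ 0.001  0.    -1.   ] open 0.499 F [ 0.  -0.4 -0.7]
```

Request:
move_arm --targets '[[[0,0,0,0,0,0,0.4],[0,0,0,0,0,0,0.4]]]'

```text
clock: 13.95
tool_pos: [0.6553, 0.1837, 0.0172]
eef_rot: [0.719, 0.695, 0.0, 0.0]
contact_force: [0.1, -0.4, -0.5]
opening: 0.501
```

```bash
python3 -c "
from h import *
jaw();s=r.snapshot('wrist');t=r.snapshot('scene')
cv2.imwrite('pics/g1.png',np.hstack([s['frame'][150:380,130:430],t['frame'][150:380,260:560]])[:,:,::-1])"
```

```text
13.95 tcp [0.6553 0.1837 0.0172] jaw 88.1 z [ 0.001 -0.    -1.   ] open 0.501 F [ 0.1 -0.4 -0.5]
```

View pics/g1.png

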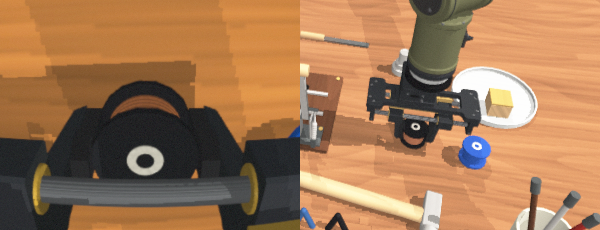

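```bash
python3 -c "
from h import *
s=r.snapshot('wrist');t=r.snapshot('scene')
print('spot wrist',wat(s,(310,276),.036), wpix(s,(.6553,.1838,.036)))
print('spot scene',at(t,(276.5,375),.036))"
```

```text
spot wrist [0.65849547 0.182915   0.036     ] (np.float64(304.1346279569448), np.float64(277.80388843135415))
spot scene [0.6581295  0.18416994 0.036     ]
```

Request:
move_arm --targets '[[[0,0,0,0,0,0.02,0.4],[0,0,0,0,0,0.04,0.4],[0,0,0,0,0,0.04,0.4],[0,0,0,-0.034,0.034,0.01,0.4],[0,0,0,-0.034,0.034,0,0.4]]]'

```text
clock: 14.65
tool_pos: [0.5917, 0.2446, 0.1353]
eef_rot: [0.724, 0.69, 0.002, 0.004]
contact_force: [-0.2, 1.9, -2.6]
opening: 0.497
```

Request:
move_arm --targets '[[[0,0,0,-0.034,0.034,0,0.4],[0,0,0,-0.034,0.034,0,0.4],[0,0,0,-0.02,0.02,0,0.4],[0,0,0,0,0,0,0.4],[0,0,0,0,0,0,0.4]]]'

```text
clock: 15.15
tool_pos: [0.4963, 0.3441, 0.1455]
eef_rot: [0.72, 0.694, 0.008, 0.002]
contact_force: [-0.6, -1.6, -1.4]
opening: 0.499
```

```bash
python3 -c "
from h import *
jaw()"
```

```text
15.15 tcp [0.4963 0.3441 0.1455] jaw 87.9 z [ 0.015  0.008 -1.   ] open 0.499 F [-0.6 -1.6 -1.4]
```

Request:
move_arm --targets '[[[-0.008,0.015,0,-0.012,0.007,-0.02,0.4],[0,0,0,0,0,-0.03,0.4],[0,0,0,0,0,-0.03,0.4],[0,0,0,0,0,0,0.4],[0,0,0,0,0,0,0.4]]]'

```text
clock: 15.65
tool_pos: [0.4874, 0.3475, 0.0617]
eef_rot: [0.724, 0.69, -0.0, 0.001]
contact_force: [0.7, 1.3, -0.9]
opening: 0.503
```

```bash
python3 -c "
from h import *
jaw()"
```

```text
15.65 tcp [0.4874 0.3475 0.0617] jaw 87.3 z [ 0.001 -0.002 -1.   ] open 0.503 F [ 0.7  1.3 -0.9]
```

Request:
move_arm --targets '[[[0,0,0,-0.003,0.003,-0.02,0.4],[0,0,0,0,0,0,0.4],[0,0,0,0,0,-0.014,0.4],[0,0,0,0,0,0,0.4],[0,0,0,0,0,0,0.4]]]'

```text
clock: 16.15
tool_pos: [0.4884, 0.3501, 0.0306]
eef_rot: [0.725, 0.689, 0.003, 0.002]
contact_force: [0.2, 0.3, -0.6]
opening: 0.503
```

```bash
python3 -c "
from h import *
jaw()"
```

```text
16.15 tcp [0.4884 0.3501 0.0306] jaw 87.0 z [ 0.006  0.001 -1.   ] open 0.503 F [ 0.2  0.3 -0.6]
```

Request:
move_arm --targets '[[[0,0.006,0,-0.005,0.001,-0.006,0.4],[0,0,0,0,0,0,0.4],[0,0,0,0,0,-0.003,0.4],[0,0,0,0,0,0,0.4],[0,0,0,0,0,0,0.4]]]'

```text
clock: 16.65
tool_pos: [0.4837, 0.3516, 0.0223]
eef_rot: [0.725, 0.688, 0.001, -0.0]
contact_force: [0.9, -0.5, -1.0]
opening: 0.502
```

```bash
python3 -c "
from h import *
jaw()"
```

```text
16.65 tcp [0.4837 0.3516 0.0223] jaw 87.0 z [ 0.002  0.002 -1.   ] open 0.502 F [ 0.9 -0.5 -1. ]
```

Request:
move_arm --targets '[[[0,0,0.0,0,0,-0.001,0.4],[0,0,0,0,0,0,0.8],[0,0,0,0,0,0,0.8],[0,0,0,0,0,0,0.8],[0,0,0,0,0,0.03,0.8]]]'

```text
clock: 17.15
tool_pos: [0.4823, 0.3505, 0.0493]
eef_rot: [0.725, 0.689, -0.001, -0.0]
contact_force: [1.1, -0.3, -0.3]
opening: 0.801
```

Request:
move_arm --targets '[[[0,0,0,0,0,0.05,0.8],[0,0,0,0.0,-0.01,0.045,0.8],[0,0,0,-0.01,-0.045,0.01,0.8],[0,0,0,-0.01,-0.045,0.01,0.8],[0,0,0,-0.01,-0.045,0,0.8]]]'

```text
clock: 17.65
tool_pos: [0.4536, 0.2119, 0.1722]
eef_rot: [0.722, 0.692, 0.007, -0.001]
contact_force: [0.9, -0.6, 0.6]
opening: 0.798
```

Request:
move_arm --targets '[[[0,0,0,0,-0.01,0,0.8],[0,0,0,0,0,0,0.8],[0,0,0,0,0,0,0.8],[0,0,0,0,0,0,0.8]]]'

```text
clock: 18.05
tool_pos: [0.4528, 0.1959, 0.1729]
eef_rot: [0.724, 0.69, 0.005, -0.0]
contact_force: [0.0, -0.2, -1.1]
opening: 0.801
```

```bash
python3 -c "
from h import *
jaw();s=r.snapshot('wrist');save(s,'w7')
for k,z in(('wire_spool_c',.034),('engraving_block_c',.038),('step_mandrel_c',.04)):print([(q['score'],q['centre'],wat(s,q['centre'],z)) for q in r.find_in(s,k)])
"
```

```text
18.05 tcp [0.4528 0.1959 0.1729] jaw 87.2 z [ 0.007  0.007 -1.   ] open 0.801 F [ 0.  -0.2 -1.1]
[(0.81, [219.0, 425.7], array([0.48105313, 0.34184025, 0.034     ])), (0.79, [367.1, 354.9], array([0.6726683 , 0.28314801, 0.034     ])), (0.68, [227.7, 407.0], array([0.48892735, 0.32212461, 0.034     ]))]
[(0.71, [274.0, 414.4], array([0.54005021, 0.33558091, 0.038     ]))]
[(0.63, [205.9, 241.3], array([0.4569794 , 0.16610222, 0.04      ]))]
```

View pics/w7.png

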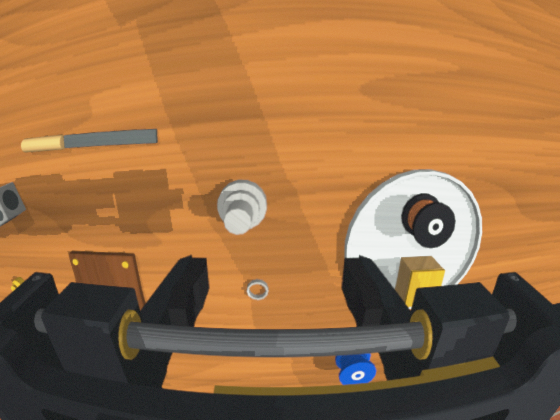

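Picture 11 shows both kit pieces standing in the dish (spool (432,220), block (420,275)) and the mandrel top at (238,219), base centre at (242,207).

```bash
python3 -c "
from h import *
s=r.snapshot('wrist');jaw()
print(wat(s,(219,238),.054),wat(s,(207,242),.014))"
```

```text
18.3 tcp [0.4524 0.1952 0.1728] jaw 87.2 z [ 0.007  0.007 -1.   ] open 0.803 F [-0.5  0.4  0.4]
[0.4632937  0.16360454 0.054     ] [0.46617712 0.16317593 0.014     ]
```

Request:
move_arm --targets '[[[-0.007,0.007,0,0.012,-0.032,0,0.6],[0,0,0,0,0,-0.03,0.6],[0,0,0,0,0,-0.03,0.6],[0,0,0,0,0,0,0.6],[0,0,0,0,0,0,0.6]]]'

```text
clock: 18.8
tool_pos: [0.4667, 0.165, 0.112]
eef_rot: [0.723, 0.691, 0.002, 0.0]
contact_force: [-0.7, 0.4, 0.7]
opening: 0.601
```

```bash
python3 -c "
from h import *
jaw()"
```

```text
18.8 tcp [0.4667 0.165  0.112 ] jaw 87.4 z [ 0.003  0.002 -1.   ] open 0.601 F [-0.7  0.4  0.7]
```

Request:
move_arm --targets '[[[-0.002,0.003,0,-0.003,-0.002,-0.03,0.6],[0,0,0,0,0,-0.02,0.6],[0,0,0,0,0,0,0.6],[0,0,0,0,0,-0.01,0.6],[0,0,0,0,0,0,0.6]]]'

```text
clock: 19.3
tool_pos: [0.4673, 0.167, 0.0562]
eef_rot: [0.722, 0.692, 0.006, 0.001]
contact_force: [0.3, 0.7, 1.0]
opening: 0.598
```

```bash
python3 -c "
from h import *
jaw()"
```

```text
19.3 tcp [0.4673 0.167  0.0562] jaw 87.5 z [ 0.009  0.006 -1.   ] open 0.598 F [0.3 0.7 1. ]
```

Request:
move_arm --targets '[[[-0.006,0.009,0,-0.003,-0.004,-0.008,0.6],[0,0,0,0,0,0,0.6],[0,0,0,0,0,-0.006,0.6],[0,0,0,0,0,0,0.6]]]'

```text
clock: 19.7
tool_pos: [0.4654, 0.1631, 0.0433]
eef_rot: [0.722, 0.691, 0.002, 0.0]
contact_force: [-0.7, -0.5, -0.7]
opening: 0.6
```

```bash
python3 -c "
from h import *
jaw()"
```

```text
19.7 tcp [0.4654 0.1631 0.0433] jaw 87.5 z [ 0.003  0.002 -1.   ] open 0.6 F [-0.7 -0.5 -0.7]
```

Request:
move_arm --targets '[[[-0.002,0.003,0,-0.001,0,-0.003,0.6],[0,0,0,0,0,0,0.15],[0,0,0,0,0,0,0.15],[0,0,0,0,0,0,0.15],[0,0,0,0,0,0,0.15]]]' --force 40

```text
clock: 20.2
tool_pos: [0.4645, 0.1634, 0.0401]
eef_rot: [0.722, 0.691, 0.0, 0.0]
contact_force: [0.2, -0.7, -0.8]
opening: 0.262
```

Request:
move_arm --targets '[[[0,0,0,0,0,0,0.15],[0,0,0,0,0,0,0.15]]]'

```text
clock: 20.4
tool_pos: [0.4644, 0.1634, 0.0401]
eef_rot: [0.722, 0.691, -0.0, 0.0]
contact_force: [-0.2, -0.2, -0.9]
opening: 0.255
```

```bash
python3 -c "
from h import *
jaw()"
```

```text
20.4 tcp [0.4644 0.1634 0.0401] jaw 87.5 z [ 0. -0. -1.] open 0.255 F [-0.2 -0.2 -0.9]
```

Request:
move_arm --targets '[[[0,0,0,0,0,0.02,0.15],[0,0,0,0,0,0.04,0.15],[0,0,0,0,-0.01,0.045,0.15],[0,0,0,0.005,-0.049,0,0.15],[0,0,0,0.005,-0.049,0,0.15]]]'

```text
clock: 20.9
tool_pos: [0.4737, 0.0617, 0.1479]
eef_rot: [0.717, 0.697, 0.002, -0.001]
contact_force: [0.6, -1.1, -3.2]
opening: 0.259
```

Request:
move_arm --targets '[[[0,0,0,0.005,-0.049,0,0.15],[0,0,0,0.005,-0.049,0,0.15],[0,0,0,0.005,-0.049,0,0.15],[0,0,0,0.005,-0.049,0,0.15],[0,0,0,0.005,-0.049,0,0.15]]]'

```text
clock: 21.4
tool_pos: [0.4965, -0.1886, 0.1482]
eef_rot: [0.716, 0.699, 0.002, -0.002]
contact_force: [1.8, -0.1, -2.9]
opening: 0.26
```

Request:
move_arm --targets '[[[0,0,0,0.005,-0.049,0,0.15],[0,0,0,0.005,-0.049,0,0.15],[0,0,0,0,-0.03,0,0.15],[0,0,0,0,0,0,0.15],[0,0,0,0,0,0,0.15]]]'

```text
clock: 21.9
tool_pos: [0.4996, -0.3305, 0.1452]
eef_rot: [0.721, 0.692, -0.002, -0.003]
contact_force: [-0.2, 1.3, -1.4]
opening: 0.26
```

```bash
python3 -c "
from h import *
jaw()"
```

```text
21.9 tcp [ 0.4996 -0.3305  0.1452] jaw 87.6 z [-0.007  0.001 -1.   ] open 0.26 F [-0.2  1.3 -1.4]
```

```bash
python3 -c "
from h import *
s=r.snapshot('wrist');save(s,'w8')
for k,z in(('doming_block_c',.03),('divided_tray',.008)):print([(q['score'],q['centre'],wat(s,q['centre'],z)) for q in r.find_in(s,k)])
jaw();np.savez('w8.npz',K=s['K'],T=s['T'])"
```

```text
[(0.97, [141.3, 480.4], array([ 0.44433449, -0.14674595,  0.03      ]))]
[(0.85, [36.2, 301.7], array([ 0.35902478, -0.30399294,  0.008     ])), (0.61, [215.7, 242.5], array([ 0.51281083, -0.3612635 ,  0.008     ]))]
22.05 tcp [ 0.5003 -0.3288  0.1456] jaw 87.9 z [-0.007  0.002 -1.   ] open 0.26 F [-0.   0.2 -1.3]
```

View pics/w8.png

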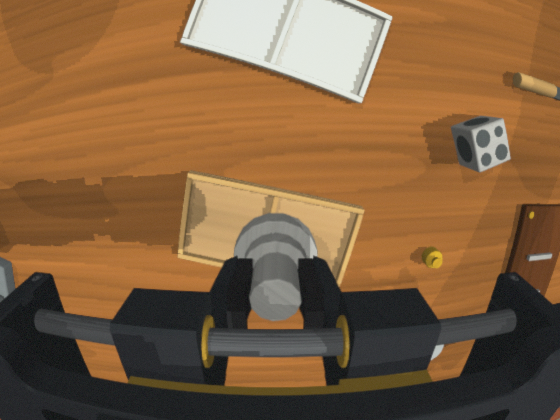

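Picture 12 shows the wooden tray's corners at (188,174), (363,211) and (179,258), and the doming block's top at about (490,145).

```bash
python3 -c "
from h import *
s=dict(np.load('w8.npz'))
a,b,c=[wat(s,(y,x),.012)[:2] for x,y in[(188,174),(363,211),(179,258)]]
print(a,b,c,np.linalg.norm(a-b),np.linalg.norm(a-c),'ctr',(b+c)/2,np.degrees(np.arctan2(*(b-a)[::-1])))
u=(b-a)/np.linalg.norm(b-a);v=np.array([u[1],-u[0]]);print('ctr2',a+.08*u+.042*v)
P=[wat(s,(y,x),.038)[:2] for x,y in[(475,128),(502,117),(511,159),(484,171)]];print('dom',sum(P)/4,np.degrees(np.arctan2(*(P[1]-P[0])[::-1])),np.degrees(np.arctan2(*(P[2]-P[1])[::-1])),[np.linalg.norm(P[i]-P[i-1]) for i in range(4)])"
```

```text
[ 0.47138967 -0.40588794] [ 0.51141217 -0.25310703] [ 0.55188503 -0.42554679] 0.15793607705745533 0.08286117299264306 ctr [ 0.5316486  -0.33932691] 75.32063950438231
ctr2 [ 0.53229151 -0.33914241]
dom [ 0.44514612 -0.13672442] 110.96680230247158 22.115398140151267 [np.float64(0.03995354508309385), np.float64(0.03288320688458876), np.float64(0.04055211998463167), np.float64(0.03415343542999087)]
```

Request:
move_arm --targets '[[[0,-0.007,0,0.02,-0.045,0,0.15],[0,0,0,0,0,-0.02,0.15],[0,0,0,0,0,-0.03,0.15],[0,0,0,0,0,0,0.15],[0,0,0,0,0,0,0.15]]]'

```text
clock: 22.55
tool_pos: [0.5238, -0.3637, 0.0957]
eef_rot: [0.714, 0.7, 0.003, -0.003]
contact_force: [0.5, 0.4, -2.7]
opening: 0.261
```

```bash
python3 -c "
from h import *
jaw()"
```

```text
22.55 tcp [ 0.5238 -0.3637  0.0957] jaw 88.8 z [-0.     0.007 -1.   ] open 0.261 F [ 0.5  0.4 -2.7]
```

Request:
move_arm --targets '[[[-0.007,0,0,-0.002,-0.013,-0.01,0.15],[0,0,0,0,0,0,0.15],[0,0,0,0,0,-0.02,0.15],[0,0,0,0,0,0,0.15],[0,0,0,0,0,0,0.15]]]'

```text
clock: 23.05
tool_pos: [0.5246, -0.3774, 0.0698]
eef_rot: [0.713, 0.701, 0.001, 0.003]
contact_force: [0.9, -0.2, -2.1]
opening: 0.26
```

```bash
python3 -c "
from h import *
jaw()"
```

```text
23.05 tcp [ 0.5246 -0.3774  0.0698] jaw 89.0 z [ 0.006 -0.003 -1.   ] open 0.26 F [ 0.9 -0.2 -2.1]
```

Request:
move_arm --targets '[[[0.003,0.006,0,-0.003,0.001,-0.016,0.15],[0,0,0,0,0,0,0.15],[0,0,0,0,0,-0.007,0.15],[0,0,0,0,0,0,0.15],[0,0,0,0,0,0,0.15]]]'

```text
clock: 23.55
tool_pos: [0.5223, -0.3768, 0.0471]
eef_rot: [0.714, 0.701, 0.0, 0.001]
contact_force: [0.1, -0.5, -2.0]
opening: 0.26
```

```bash
python3 -c "
from h import *
jaw()"
```

```text
23.55 tcp [ 0.5223 -0.3768  0.0471] jaw 88.9 z [ 0.002 -0.001 -1.   ] open 0.26 F [ 0.1 -0.5 -2. ]
```

Request:
move_arm --targets '[[[0,0.002,0.0,0,0,-0.0035,0.15],[0,0,0,0,0,0,0.15],[0,0,0,0,0,0,0.6],[0,0,0,0,0,0,0.6],[0,0,0,0,0,0,0.6]]]'

```text
clock: 24.05
tool_pos: [0.524, -0.3774, 0.0452]
eef_rot: [0.714, 0.701, 0.0, 0.002]
contact_force: [0.6, 0.6, -0.4]
opening: 0.509
```

Request:
move_arm --targets '[[[0,0,0,0,0,0.03,0.6],[0,0,0,0,0,0.045,0.6],[0,0,0,-0.01,0.03,0.035,0.6],[0,0,0.12,-0.025,0.042,0,0.8],[0,0,0.12,-0.025,0.042,0,0.8]]]'

```text
clock: 24.55
tool_pos: [0.4658, -0.2668, 0.1585]
eef_rot: [0.626, 0.78, 0.001, 0.007]
contact_force: [0.5, 0.6, -0.4]
opening: 0.759
```

Request:
move_arm --targets '[[[0,0,0.1,-0.025,0.042,0,0.8],[0,0,0,-0.015,0.045,0,0.8],[0,0,0,0,0.02,0,0.8],[0,0,0,0,0,0,0.8],[0,0,0,0,0,0,0.8]]]'

```text
clock: 25.05
tool_pos: [0.4216, -0.1519, 0.1616]
eef_rot: [0.58, 0.815, 0.003, 0.008]
contact_force: [-0.1, -0.3, 0.0]
opening: 0.801
```

```bash
python3 -c "
from h import *
jaw();s=r.snapshot('wrist');save(s,'w9')
for k,z in(('doming_block_c',.03),('step_mandrel_c',.04)):print([(q['score'],q['centre'],wat(s,q['centre'],z)) for q in r.find_in(s,k)])
jaw();np.savez('w9.npz',K=s['K'],T=s['T'])"
```

```text
25.05 tcp [ 0.4216 -0.1519  0.1616] jaw 109.1 z [ 0.016 -0.005 -1.   ] open 0.801 F [-0.1 -0.3  0. ]
[(0.58, [224.9, 283.9], array([ 0.44198828, -0.13953707,  0.03      ]))]
[(0.94, [219.5, 50.3], array([ 0.5138931 , -0.36620643,  0.04      ]))]
25.2 tcp [ 0.4219 -0.1529  0.1613] jaw 108.9 z [ 0.016 -0.004 -1.   ] open 0.796 F [-0.5  0.1 -0. ]
```

View pics/w9.png

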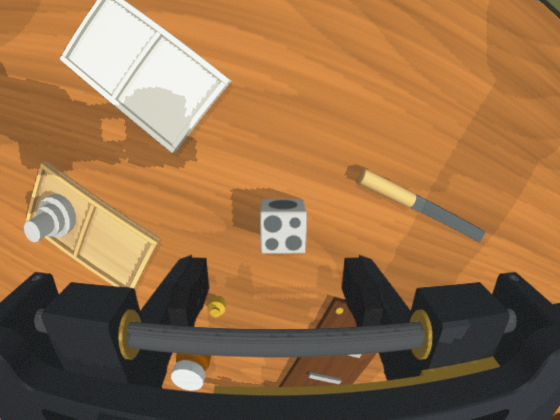

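Picture 13 shows the mandrel standing in the far compartment and the doming block square to the jaws, its top face at cols 261–306, rows 211–254.

```bash
python3 -c "
from h import *
s=dict(np.load('w9.npz'))
P=[wat(s,(y,x),.038)[:2] for x,y in[(261,211),(306,210),(307,253),(261,254)]];print('dom',sum(P)/4,np.degrees(np.arctan2(*(P[1]-P[0])[::-1])),[np.linalg.norm(P[i]-P[i-1]) for i in range(4)])"
```

```text
dom [ 0.44582128 -0.13840205] 110.70085652523663 [np.float64(0.04079776712582534), np.float64(0.03803174856175568), np.float64(0.04078788667280512), np.float64(0.04106431024922804)]
```

Request:
move_arm --targets '[[[0.004,0.016,0.01,0.023,0.015,0,0.8],[0,0,0,0,0,-0.03,0.8],[0,0,0,0,0,-0.03,0.8],[0,0,0,0,0,0,0.8],[0,0,0,0,0,0,0.8]]]'

```text
clock: 25.7
tool_pos: [0.4483, -0.1451, 0.0994]
eef_rot: [0.582, 0.813, -0.0, 0.003]
contact_force: [-1.0, -0.9, -0.0]
opening: 0.8
```

```bash
python3 -c "
from h import *
jaw()"
```

```text
25.7 tcp [ 0.4483 -0.1451  0.0994] jaw 108.8 z [ 0.004 -0.004 -1.   ] open 0.8 F [-1.  -0.9 -0. ]
```

Request:
move_arm --targets '[[[0.004,0.004,0.015,-0.003,0.007,-0.02,0.8],[0,0,0,0,0,-0.02,0.8],[0,0,0,0,0,0,0.8],[0,0,0,0,0,0,0.8]]]'

```text
clock: 26.1
tool_pos: [0.4479, -0.1415, 0.0626]
eef_rot: [0.579, 0.816, 0.001, 0.003]
contact_force: [0.4, -0.9, 0.6]
opening: 0.797
```

```bash
python3 -c "
from h import *
jaw()"
```

```text
26.1 tcp [ 0.4479 -0.1415  0.0626] jaw 109.3 z [ 0.007 -0.002 -1.   ] open 0.797 F [ 0.4 -0.9  0.6]
```

Request:
move_arm --targets '[[[0.002,0.007,0.005,-0.003,0.004,-0.022,0.8],[0,0,0,0,0,0,0.8],[0,0,0,0,0,-0.013,0.8],[0,0,0,0,0,0,0.8]]]'

```text
clock: 26.5
tool_pos: [0.4481, -0.14, 0.0323]
eef_rot: [0.578, 0.816, 0.002, 0.004]
contact_force: [-0.6, 1.6, 0.0]
opening: 0.8
```

```bash
python3 -c "
from h import *
jaw()"
```

```text
26.5 tcp [ 0.4481 -0.14    0.0323] jaw 109.4 z [ 0.008 -0.002 -1.   ] open 0.8 F [-0.6  1.6  0. ]
```

Request:
move_arm --targets '[[[0.002,0.008,0.0,-0.003,0.002,-0.01,0.8],[0,0,0,0,0,0,0.8],[0,0,0,0,0,0,0.25],[0,0,0,0,0,0,0.25],[0,0,0,0,0,0,0.25]]]' --force 50

```text
clock: 27.0
tool_pos: [0.4463, -0.1393, 0.025]
eef_rot: [0.579, 0.815, 0.001, 0.002]
contact_force: [-0.2, -0.1, 0.2]
opening: 0.552
```

Request:
move_arm --targets '[[[0,0,0,0,0,0,0.25],[0,0,0,0,0,0,0.25],[0,0,0,0,0,0,0.25],[0,0,0,0,0,0,0.25]]]'

```text
clock: 27.4
tool_pos: [0.4463, -0.1389, 0.0251]
eef_rot: [0.579, 0.815, 0.001, 0.002]
contact_force: [0.4, -0.7, -0.3]
opening: 0.452
```

```bash
python3 -c "
from h import *
jaw()"
```

```text
27.4 tcp [ 0.4463 -0.1389  0.0251] jaw 109.2 z [ 0.004 -0.    -1.   ] open 0.452 F [ 0.4 -0.7 -0.3]
```

Request:
move_arm --targets '[[[0,0.004,0,0,0,0.02,0.25],[0,0,0,0,0,0.04,0.25],[0,0,0,0.0,0,0.045,0.25],[0,0,-0.14,0.024,-0.041,0,0.25],[0,0,-0.14,0.024,-0.041,0,0.25]]]'

```text
clock: 27.9
tool_pos: [0.4896, -0.215, 0.1327]
eef_rot: [0.684, 0.729, -0.0, -0.007]
contact_force: [0.4, -1.2, -6.1]
opening: 0.45
```

Request:
move_arm --targets '[[[0,0,-0.14,0.024,-0.041,0,0.25],[0,0,-0.14,0.015,-0.027,0,0.25],[0,0,0,0,0,0,0.25],[0,0,0,0,0,0,0.25]]]'

```text
clock: 28.3
tool_pos: [0.5278, -0.2942, 0.1307]
eef_rot: [0.787, 0.617, -0.001, -0.007]
contact_force: [-0.0, 1.2, -4.5]
opening: 0.449
```

```bash
python3 -c "
from h import *
jaw()"
```

```text
28.3 tcp [ 0.5278 -0.2942  0.1307] jaw 76.2 z [-0.009  0.009 -1.   ] open 0.449 F [-0.   1.2 -4.5]
```

Request:
move_arm --targets '[[[-0.009,-0.009,0,0.012,-0.008,-0.02,0.25],[0,0,0,0,0,-0.03,0.25],[0,0,0,0,0,0,0.25],[0,0,0,0,0,0,0.25]]]'

```text
clock: 28.7
tool_pos: [0.5364, -0.2974, 0.0783]
eef_rot: [0.784, 0.62, -0.002, -0.004]
contact_force: [0.8, 0.7, -4.7]
opening: 0.447
```

```bash
python3 -c "
from h import *
jaw()"
```

```text
28.7 tcp [ 0.5364 -0.2974  0.0783] jaw 76.7 z [-0.007  0.004 -1.   ] open 0.447 F [ 0.8  0.7 -4.7]
```

Request:
move_arm --targets '[[[-0.004,-0.007,0,0.004,-0.005,-0.02,0.25],[0,0,0,0,0,0,0.25],[0,0,0,0,0,-0.016,0.25],[0,0,0,0,0,0,0.25]]]'

```text
clock: 29.1
tool_pos: [0.541, -0.2999, 0.0454]
eef_rot: [0.783, 0.622, 0.001, 0.0]
contact_force: [-0.4, 0.3, -4.5]
opening: 0.453
```

```bash
python3 -c "
from h import *
jaw()"
```

```text
29.1 tcp [ 0.541  -0.2999  0.0454] jaw 76.9 z [ 0.002  0.001 -1.   ] open 0.453 F [-0.4  0.3 -4.5]
```

Request:
move_arm --targets '[[[0,0.002,0,-0.001,-0.002,-0.01,0.25],[0,0,0,0,0,0,0.25],[0,0,0,0,0,-0.004,0.25],[0,0,0,0,0,0,0.25]]]'

```text
clock: 29.5
tool_pos: [0.5406, -0.302, 0.0318]
eef_rot: [0.783, 0.622, 0.0, 0.0]
contact_force: [-0.5, 0.5, -4.8]
opening: 0.45
```

```bash
python3 -c "
from h import *
jaw()"
```

```text
29.5 tcp [ 0.5406 -0.302   0.0318] jaw 76.9 z [ 0.001  0.    -1.   ] open 0.45 F [-0.5  0.5 -4.8]
```

Request:
move_arm --targets '[[[0,0,0,0,0,-0.003,0.25],[0,0,0,0,0,0,0.25],[0,0,0,0,0,0,0.6],[0,0,0,0,0,0,0.6],[0,0,0,0,0,0,0.6]]]'

```text
clock: 30.0
tool_pos: [0.5432, -0.3027, 0.031]
eef_rot: [0.783, 0.622, 0.002, 0.003]
contact_force: [-0.1, -0.7, 0.4]
opening: 0.596
```

Request:
move_arm --targets '[[[0,0,0,0,0,0.02,0.6],[0,0,0,0,0,0.04,0.6],[0,0,0,0,0,0.045,0.6],[0,0,0,-0.03,0.03,0.02,0.6],[0,0,0,-0.03,0.04,0,0.6]]]'

```text
clock: 30.5
tool_pos: [0.4867, -0.2365, 0.1603]
eef_rot: [0.786, 0.619, 0.005, 0.007]
contact_force: [0.7, 0.9, 0.5]
opening: 0.603
```

Request:
move_arm --targets '[[[0,0,0,-0.03,0.04,0.02,0.6],[0,0,0,-0.03,0.04,0.02,0.6],[0,0,0,0,0.03,0.0,0.6],[0,0,0,0,0,0,0.6],[0,0,0,0,0,0,0.6]]]'

```text
clock: 31.0
tool_pos: [0.4261, -0.1254, 0.2018]
eef_rot: [0.784, 0.621, 0.006, 0.009]
contact_force: [0.1, -1.0, -0.9]
opening: 0.602
```

```bash
python3 -c "
from h import *
jaw();s=r.snapshot('top');t=r.snapshot('scene')
Z={'engraving_block_c':.022,'doming_block_c':.023,'step_mandrel_c':.031,'wire_spool_c':.022,'round_dish':.006,'divided_tray':.006,'knob_c':.19}
for n,p in(('top',s),('scene',t)):
  for k,z in Z.items(): print(n,k,[(round(q['score'],2),at(p,q['centre'],z)[:2].round(3)) for q in r.find_in(p,k)[:3]])
cv2.imwrite('pics/f1.png',cv2.resize(t['frame'][140:340,80:480,::-1],None,fx=2,fy=2,interpolation=cv2.INTER_CUBIC))
cv2.imwrite('pics/f2.png',cv2.resize(s['frame'][110:310,120:440,::-1],None,fx=2.5,fy=2.5,interpolation=cv2.INTER_CUBIC))"
```

```text
31.0 tcp [ 0.4261 -0.1254  0.2018] jaw 76.8 z [ 0.02  -0.006 -1.   ] open 0.602 F [ 0.1 -1.  -0.9]
top engraving_block_c [(0.69, array([0.559, 0.354]))]
top doming_block_c [(0.68, array([ 0.555, -0.304]))]
top step_mandrel_c [(0.68, array([ 0.522, -0.376]))]
top wire_spool_c [(0.76, array([0.487, 0.351])), (0.57, array([0.682, 0.299]))]
top round_dish [(0.98, array([0.524, 0.346])), (0.21, array([ 0.548, -0.315]))]
top divided_tray [(0.65, array([ 0.534, -0.35 ]))]
top knob_c [(0.76, array([ 0.698, -0.01 ]))]
scene engraving_block_c [(0.92, array([0.557, 0.357]))]
scene doming_block_c [(0.67, array([ 0.54 , -0.302]))]
scene step_mandrel_c [(0.93, array([ 0.539, -0.372]))]
scene wire_spool_c [(0.94, array([0.474, 0.357])), (0.56, array([0.684, 0.29 ]))]
scene round_dish [(0.93, array([0.533, 0.334]))]
scene divided_tray [(0.94, array([ 0.545, -0.336])), (0.72, array([ 0.355, -0.308]))]
scene knob_c [(0.83, array([ 0.731, -0.008]))]
```

View pics/f1.png

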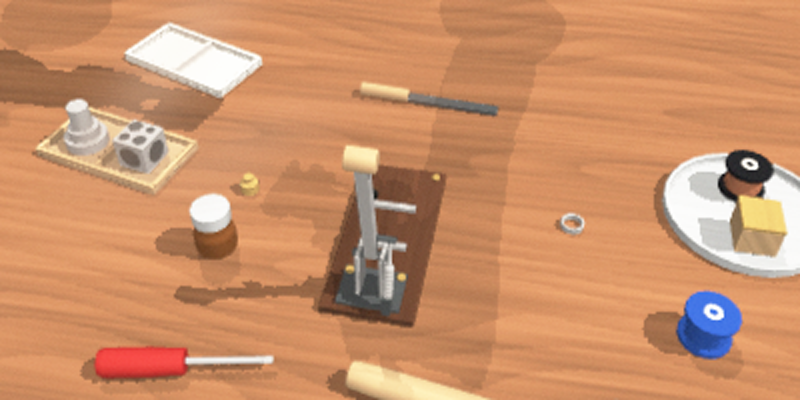

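View pics/f2.png

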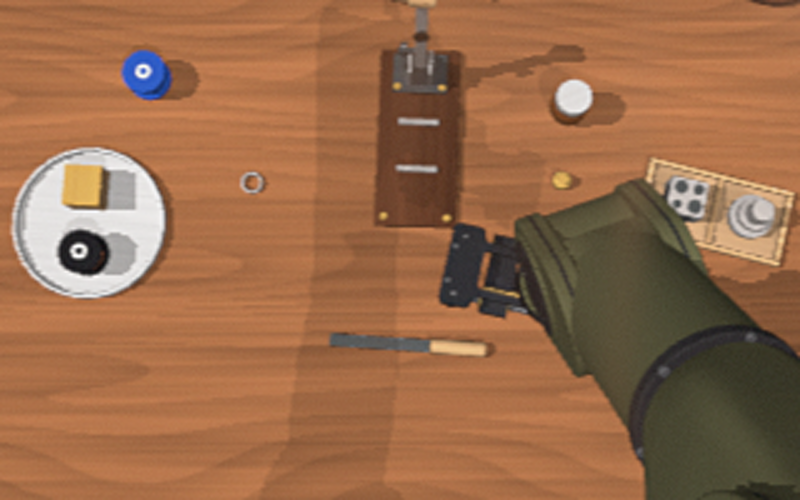

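Pictures 14 and 15 show mandrel (85,130) and doming block (140,145) upright one per compartment. The spool and block stand in the dish, the arm is open and the gripper is clear.

```bash
python3 -c "
from h import *
print(r.finish_job());jaw()"
```

```text
the job is handed in; nothing more can be done
None
the job is handed in; nothing more can be done
```

The job is handed in after about 31 s of the 120 s; no verdict was reported. The clamp arm was lifted to about 1.38 rad (worked out from the tool position) with the engraving block still in place. Once released, it swung back and stayed open by itself. The engraving block and black spool then went into the round dish, the mandrel into the far tray compartment, and the doming block into the near one.

**Last checks:** the final top and scene pictures show all four parts upright and released, the arm still leaning back open, and the gripper clear of everything. From the gripper's release positions, the engraving block and spool are each about 37 mm from the dish centre. The two tray parts are within a few millimetres of their compartment centres.

**What disagreed or went wrong:**
- **Detector scatter:** in the final check, detector positions scattered by up to about 17 mm between the two cameras, mostly on parts partly hidden or seen at an angle. I relied on the gripper poses and the pictures there.
- **Spool grip width:** the gripper read 44 mm on the 48 mm spool, which I could not explain. The spool held and was placed upright anyway.
- **Roller contact:** on the first approach a finger pressed the clamp's roller with about 13 N. I re-centred it before gripping.

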